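Set the iris damper of a fume inlet and start its fan

TASK

Set the suction of the round fume inlet: push the upright tab of its damper lever round, using the outside of the fingers and without gripping it, until the lever's pointer lines up with the small steel clip on the rim of the scale. Then, with the damper left at that setting, press the small start button on the switch box fully down and let it come up again; do not press the big stop button. Grip and lift nothing, do not shove the switch box about, and leave the other things on the bench where they are.

Things in the scene. Friction and masses are not known exactly. Their poses are not given: they have to be found in the camera images.
- ring_axis (a point): fume inlet: white round flange 232 mm across, 8 mm thick, screwed to the bench, with a scale of black lines on the robot's side and a grey box 54 mm tall behind. In its middle a round grille 110 mm across, 27 mm high, surrounded by the rotating dark damper ring (128 mm across, 20 mm high). This point lies on the ring's vertical turning axis, 40 mm above the bench
- ring (a joint): angle of the damper ring and its lever about the vertical axis, rad: 0 = shut end stop, 2.27 = open end stop, grows counter-clockwise seen from above. Friction holds it wherever it is left; pushing the tab takes about 2 N. At the start it stands 0.1 to 0.45 and always has to be pushed counter-clockwise, by about 0.55 to 1.8 rad, to reach the clip
- tab_middle (a point): middle of the upright steel tab on the damper lever, 80 mm from the ring's axis and 40 mm above the bench. The tab is a plate standing along the lever: 18 mm long radially, 8 mm thick in the direction of turning, its top 54 mm above the bench. All else of the ring, lever, grille, scale and clip is lower than 28 mm, so fingertips 30 to 45 mm above the bench meet nothing but the tab
- tab_shut_side: the leaf (4 mm thick half) of the tab on the clockwise side: push on this face to open the damper. Its origin lies on the ring's axis at bench level, not on the tab
- tab_open_side: the leaf (4 mm thick half) of the tab on the counter-clockwise side. Fingers pressing on both leaves at once count as gripping the tab. Its origin lies on the ring's axis at bench level, not on the tab
- pointer_tip (a point): tip of the narrow pointer at the outer end of the damper lever, 100 mm from the ring's axis, 16 mm above the bench; moves with the ring, straight outside the tab
- clip_mark (a point): the place just inside the set-point clip where the pointer tip belongs, 100 mm from the ring's axis, 16 mm above the bench. The clip is a small bright steel clip, 12 mm wide and 18 mm tall, fixed on the outer rim of the scale with a thin upright fin that points at the axis
- switch_box: loose grey switch box, 60 mm (x) by 124 mm (y) by 36 mm tall, 0.6 kg, with two round black buttons on top in steel collars; may be turned any way. Origin at the centre of its underside
- start (a joint): travel of the start button, m: 0 up, 0.006 fully down, spring returned, fully down takes 5 N
- start_top (a point): centre of the top of the start button, the smaller one (22 mm across), 58 mm above the bench when up, 10 mm above its steel collar (38 mm across); pressed straight down
- stop (a joint): travel of the stop button, m: 0 up, 0.006 fully down, spring returned
- stop_top (a point): centre of the top of the stop button, the bigger one (40 mm across, collar 56 mm), also 58 mm above the bench, 66 mm from the start button
- flux_jar: bystander: brown screw-top jar, 44 mm across, 47 mm tall; loose; origin at the centre of its underside
- tip_tinner: bystander: small round white tin, 38 mm across, 19 mm tall; loose; origin at the centre of its underside
- polyimide_tape: bystander: roll of amber tape lying flat, 60 mm across, 12 mm tall; loose; origin at the centre of its underside
- solder_spool: bystander: black spool of solder wire, about 82x54x40 mm; loose; origin at the centre of its underside
- tweezers_esd: bystander: black tweezers lying flat, 126 mm long along y, 9 mm tall; loose; origin at the centre of its underside

How it is judged:
By the outcome, as a careful person would: the job done as asked, in the order asked, and still so for the second after the job is handed in, with the robot touching nothing.
It also fails if it takes over 51 s, if anything falls off the work surface, if the arm or the gripper's body presses on something with over 40 N, if the wrist force passes 120 N, or if a joint passes its speed limit or range.

ROBOT

A 6-joint arm with a two-finger parallel gripper is mounted at the origin on a cart in front of the work surface, level with it; the furniture and walls round the work are solid. World frame = base frame: x ahead of the robot, y to its left, z up, the work surface at z = 0. Lengths are in mm, angles in rad, forces in N, time in s.
With the tool pointing down it reaches from about 350 to 975 mm from the base axis. Payload 7.1 kg.
Tool frame: the origin (TCP) lies at the very end of the fingers, on their centre line; the grasp point (between the pads) lies 19 mm behind it; y points along the fingers, x is the direction in which the jaws open and shut, and the axes are right-handed (so a half turn about y gives the same grasp; the last joint's range is limited). The gripper opens to 88 mm and grips with 3 to 60 N. Pads are 20 mm wide; open, the fingers measure 115 mm over their backs; the gripper's body (75 mm by 178 mm) begins 61 mm behind the grasp point.
Start: joints at [1.29, 0.423, 1.63, -0, 1.089, -0.019], TCP at [161.731, 603.695, 222.675] pointing down, gripper open.
Joint ranges: [-3, 3], [-0.9, 2.11], [0.09, 2.58], [-1.31, 4.45], [0.11, 2.69], [-2.54, 2.54]. Speed limits (rad/s): [2.39, 2.39, 3.01, 3.14, 3.14, 3.14].

INTERFACE

Orientations are given as a rotation vector (axis times angle).
In Python, from workcell import ctrl gives the robot as it stands. The module is installed in compiled form; this text tells all that it offers.
- The arm moves only by the tool carry_out, never from a script. Its arguments are lists of equal length, an entry for each row: "delta_pos": the shift along the tool's x, y, z in cm, a list of three; "rotation": the turn, a rotation vector about the tool's x, y, z in rad, a list of three. In form: {"delta_pos": [[dx, dy, dz], ...], "rotation": [[wx, wy, wz], ...]}. A call has 1 to 12 rows; each row is the pose to reach, as a shift and turn from the pose commanded when the call began, along the tool's axes at that moment; what a row does not reach only later rows make up. A row lasts 1/12 s, in which the tool goes at most 41.7 mm and 7.16 degrees, less where a joint would pass 70% of its speed; a pose out of reach is approached as far as the arm can. A call with a gripper value outside its range is refused whole. "hand" is the closure in counts, from 0 (fully open) to 255 (shut), set as the call begins (left out, the last holds). The fingers move at their own pace and stop on an object; the grip force is fixed at half the most. Time passes only in rows, so rows that repeat a pose let the fingers close. It gives the time, the measured TCP pose, the force and the opening at its end, in the units of the state.
- ctrl.get_obs(): the state, without advancing time (a new reading comes with each control period).
- ctrl.get_image(name): name is "scene" or "top"; returns the picture (400x640x3 uint8, red, green, blue); there is no depth.
- ctrl.camera_info(name): a dict with "fov_y" (degrees; the focal length in pixels is half the picture's height over the tangent of half this angle, whatever the lens; pixels are square), "cx", "cy" (the principal point, pixels), "k1" (the pictures are not rectified: a ray, as slopes to the right and down, at radius r is drawn at 1 + k1 r^2 times it, then the intrinsics apply), "R" (3x3) and "t" (3): a world point X has camera coordinates R X + t. Camera axes: x right, y down, z forward; pixel columns grow to the right and rows downward; lengths in mm; the calibration is good to about 2 mm. A picture is of the moment at which its call begins. camera_info takes no time and is no camera call.
- ctrl.close_job(): hands the job in, once; it reports no verdict.
The state is a dict: "t": time; "qpos": joint angles; "qvel": joint speeds; "joint_torque": joint torques, N m; "ee_pos": TCP position; "orientation": TCP orientation; "ft_force": force on the tool from outside, world axes, zero at the start; "moment": the same for the moment, N m; "width": finger opening in mm.
Only numpy, scipy, OpenCV 4.12 (cv2) and the standard library are available. Lean on these libraries where they do the work, as an engineer would, in place of code of your own. Each camera call takes 0.05 s, during which the arm holds its last target.

## Working session

There is one attempt and no reset: what is moved stays moved. The work goes in short steps, Python scripts to look and compute and a tool call to move; the robot and the scene stay as the last step left them, time stands still between calls to the robot, and variables do not carry over. Pictures are saved under pics/ and viewed, and the job is handed in when it is done.

Besides the shell and the picture viewer there is one more tool, called after ">>>" as name(argument=value, ...), one argument or row to a line, values as JSON. carry_out: Moves the arm, as the interface text tells. Its arguments: {"type":"object","properties":{"delta_pos":{"type":"array","items":{"type":"array","items":{"type":"number"}}},"rotation":{"type":"array","items":{"type":"array","items":{"type":"number"}}},"hand":{"type":"number"}},"required":["delta_pos","rotation"]}

```bash
mkdir -p pics; python3 - <<'E'
from workcell import ctrl
import cv2,json
o=ctrl.get_obs(); print(o)
for n in("scene","top"):
    cv2.imwrite(f"pics/{n}0.png",ctrl.get_image(n)[:,:,::-1]); print(n,ctrl.camera_info(n))
E
```

```text
{'t': 0.0, 'qpos': array([ 1.29000960e+00,  4.23810372e-01,  1.63073032e+00,  2.15975127e-05,
        1.08858853e+00, -1.90361718e-02]), 'qvel': array([-0.0020603 ,  0.00211995,  0.00024979, -0.00018671,  0.00062307,
       -0.00041346]), 'joint_torque': array([ 4.23297352e-04, -5.44605911e+01, -2.73671061e+01,  6.43715914e-02,
        2.26020796e-02, -1.31044494e-04]), 'ee_pos': array([161.56362789, 603.15887307, 221.90488221]), 'orientation': array([-1.32264648, -1.01333017,  1.01540956]), 'ft_force': array([-0.23580006,  1.1366375 ,  0.14583965]), 'moment': array([0.00786406, 0.01921187, 0.0190618 ]), 'width': 87.88944387549908}
scene {'fov_y': 46.48075108163676, 'cx': 316.8660270406557, 'cy': 206.13240675593138, 'k1': -0.1393419183984288, 'R': array([[-0.28327966, -0.95884219, -0.01934672],
       [-0.64976969,  0.2067267 , -0.73148029],
       [ 0.70537365, -0.19464258, -0.68158806]]), 't': array([ 132.98477716,  390.46348286, 1281.79763797])}
top {'fov_y': 45.49637870240585, 'cx': 327.1631030687306, 'cy': 196.8100918936483, 'k1': -0.059592419293074586, 'R': array([[-0.01465212, -0.99986705, -0.00715545],
       [-0.98975099,  0.01551979, -0.14195816],
       [ 0.14205034,  0.00500213, -0.9898468 ]]), 't': array([  12.12083595,  546.28681411, 1561.89758027])}
```

View pics/scene0.png

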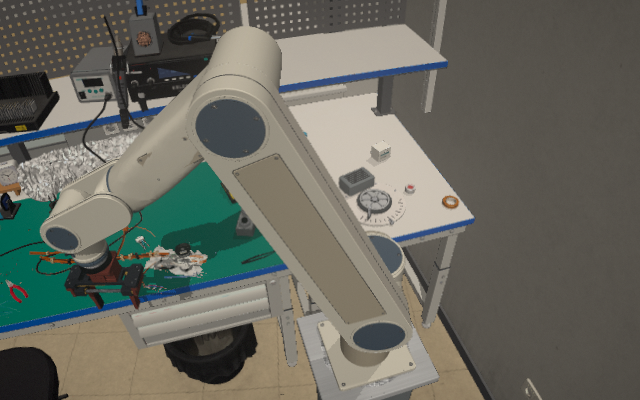

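View pics/top0.png

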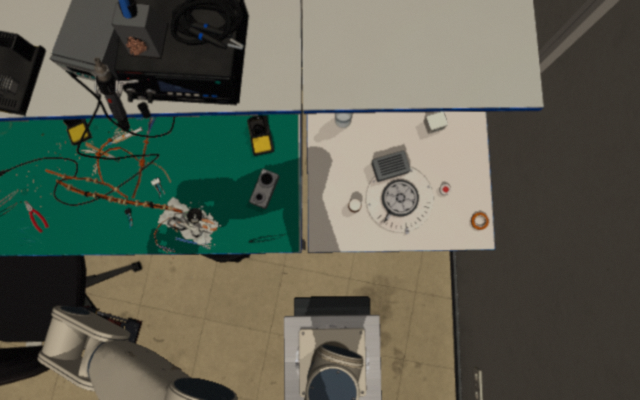

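```bash
cat > h.py <<'E'
import numpy as np,cv2
from scipy.spatial.transform import Rotation as Ro
from workcell import ctrl
def cam(n):
    c=ctrl.camera_info(n); f=200/np.tan(np.radians(c["fov_y"])/2)
    return c,f
def proj(n,X):
    c,f=cam(n); p=np.atleast_2d(X)@np.array(c["R"]).T+c["t"]; s=p[:,:2]/p[:,2:]
    s=s*(1+c["k1"]*(s**2).sum(1,keepdims=True)); return s*f+[c["cx"],c["cy"]]
def ray(n,uv):
    c,f=cam(n); d=(np.atleast_2d(uv)-[c["cx"],c["cy"]])/f; s=d.copy()
    for _ in range(20): s=d/(1+c["k1"]*(s**2).sum(1,keepdims=True))
    R=np.array(c["R"]); D=np.c_[s,np.ones(len(s))]@R; return -R.T@c["t"],D
def onz(n,uv,z):
    o,D=ray(n,uv); return o+D*((z-o[2])/D[:,2:])
E
python3 - <<'E'
import cv2
a=cv2.imread("pics/scene0.png");b=cv2.imread("pics/top0.png")
import numpy as np
print(a.shape)
E
```

```text
(400, 640, 3)
```

The top view shows the inlet at about (400,198) and the switch box at (264,189), with its buttons at roughly (268,177) and (262,198). The arm hides part of the scene view. I'll zoom in on both.

```bash
python3 - <<'E'
import cv2,numpy as np
b=cv2.imread("pics/top0.png")
A=cv2.resize(b[150:245,355:455],(800,760),interpolation=cv2.INTER_CUBIC)[:600]
cv2.imwrite("pics/inlet0.png",A)
B=cv2.resize(b[160:220,230:310],(800,600),interpolation=cv2.INTER_CUBIC)
cv2.imwrite("pics/box0.png",B)
a=cv2.imread("pics/scene0.png")
cv2.imwrite("pics/inlets0.png",cv2.resize(a[160:235,330:430],(800,600),interpolation=cv2.INTER_CUBIC))
from h import *
print(onz("top",[[400,198],[268,177],[262,198]],20))
E
```

```text
[[ 541.17588785 -243.3631245    20.        ]
 [ 620.81955886  205.45552459   20.        ]
 [ 548.52344348  225.68884913   20.        ]]
```

View pics/inlet0.png

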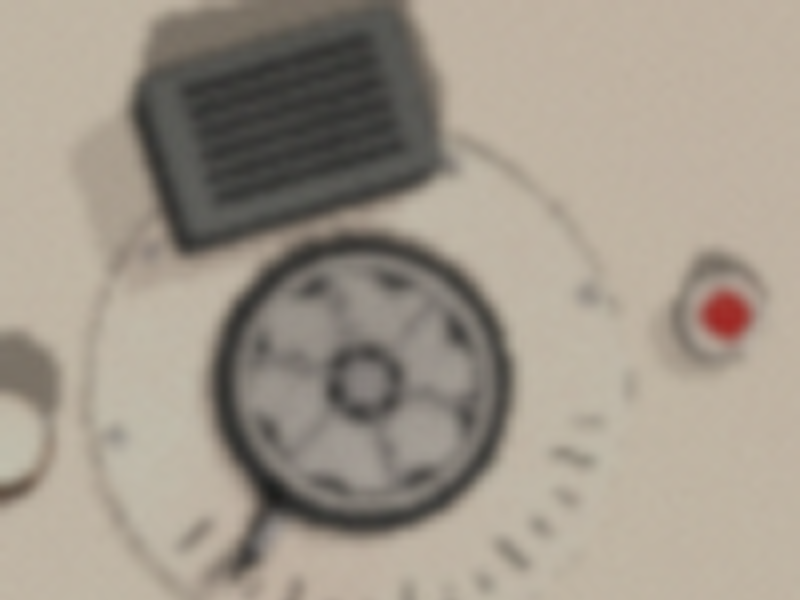

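View pics/box0.png

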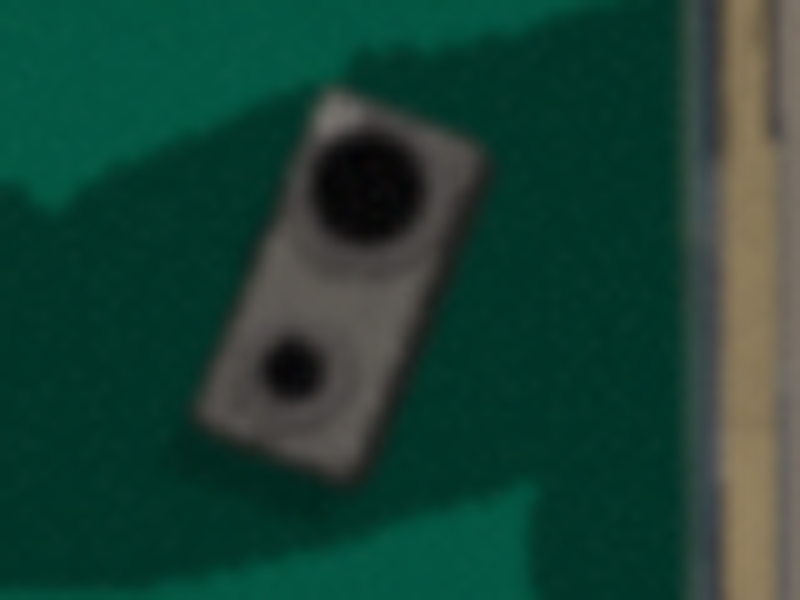

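View pics/inlets0.png

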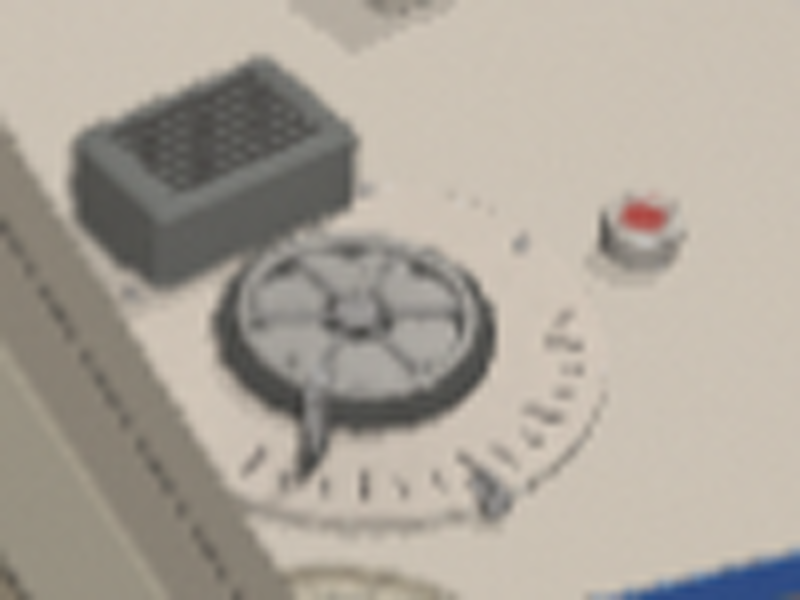

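The top crop cut off the lower rim. In the scene crop the clip shows at about (490,500), which is scene pixel (391,222), and the pointer is near (305,480), pixel (368,220). I'll rectify the top view onto the z=16 plane to read these better.

```bash
python3 - <<'E'
from h import *
for n in("top","scene"):
    im=cv2.imread(f"pics/{n}0.png")
    # rectified map, plane z=16; u -> -y, v-> -x; 4 px/mm? 2.4px/mm
    s=2.4; x0,y0=680,-120
    V,U=np.mgrid[0:600,0:600]
    X=np.c_[(x0-V/s).ravel(),(y0-U/s).ravel(),np.full(U.size,16.)]
    p=proj(n,X).reshape(600,600,2).astype(np.float32)
    cv2.imwrite(f"pics/rect_{n}.png",cv2.remap(im,p[...,0],p[...,1],cv2.INTER_CUBIC))
b=cv2.imread("pics/top0.png")
cv2.imwrite("pics/inlet1.png",cv2.resize(b[190:250,360:440],(800,600),interpolation=cv2.INTER_CUBIC))
E
```

```text
(no output)
```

View pics/rect_top.png

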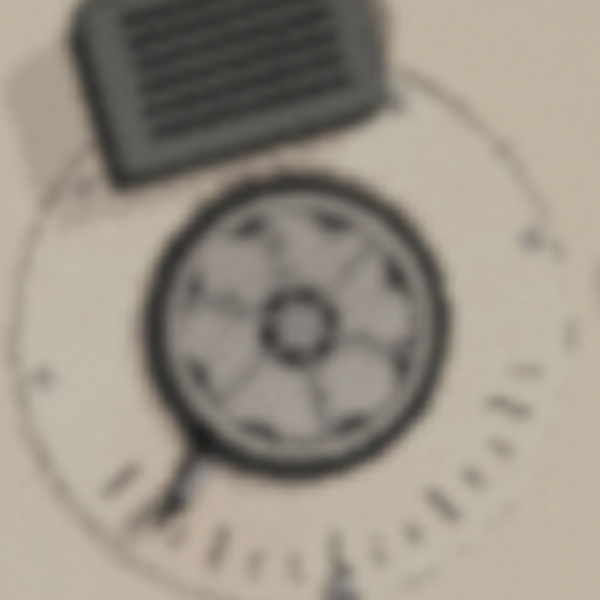

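View pics/rect_scene.png

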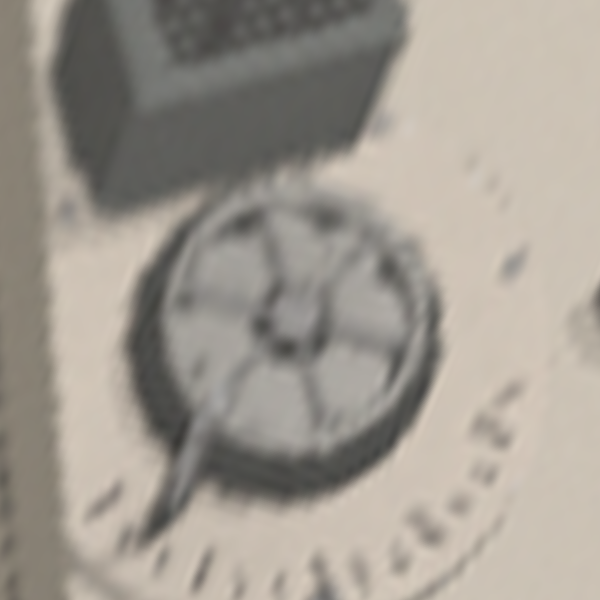

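View pics/inlet1.png

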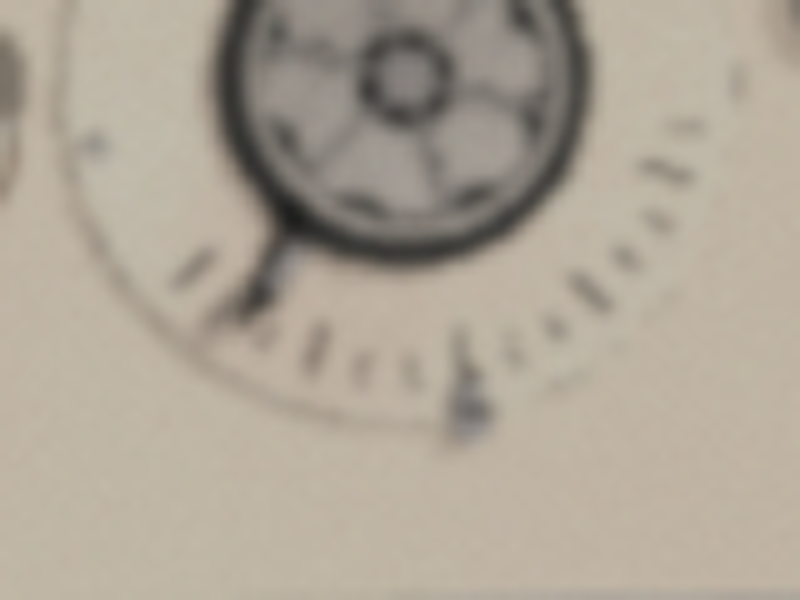

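```bash
cat >> h.py <<'E'
from scipy.optimize import least_squares
def fitc(P,r=None):
    P=np.asarray(P)[:,:2]; m=P.mean(0)
    if r is None: f=lambda q:np.hypot(P[:,0]-q[0],P[:,1]-q[1])-q[2]; x=[*m,50]
    else: f=lambda q:np.hypot(P[:,0]-q[0],P[:,1]-q[1])-r; x=m
    s=least_squares(f,x,loss='soft_l1',f_scale=1.); return s.x,np.sqrt(np.mean(s.fun**2))
E
python3 - <<'E'
from h import *
for n in("top","scene"):
    g=cv2.GaussianBlur(cv2.cvtColor(cv2.imread(f"pics/{n}0.png"),6),(0,0),.6).astype(np.float32)
    c=np.array([541.,-244.])
    for it in range(3):
        # radial edge light->dark coming inward
        P=[]
        for a in np.radians(np.arange(0,360,4)):
            r=np.arange(80,50,-.5)
            X=np.c_[c[0]+r*np.cos(a),c[1]+r*np.sin(a),np.full(r.size,20.)]
            p=proj(n,X).astype(np.float32)
            v=cv2.remap(g,p[:,0][None],p[:,1][None],1)[0]
            dv=np.diff(v); i=dv.argmin()
            if dv[i]<-2: P.append(c+(r[i]-.25)*np.array([np.cos(a),np.sin(a)]))
        q,e=fitc(P); c=q[:2]
    print(n,len(P),q,e)
# buttons: dark blobs in top
b=cv2.imread("pics/top0.png"); g=cv2.cvtColor(cv2.resize(b[160:220,230:310],None,fx=10,fy=10,interpolation=2),6)
m=(g<25).astype(np.uint8)
k,l,st,ce=cv2.connectedComponentsWithStats(m)
for i in range(1,k):
    if st[i,4]>1000:
        uv=(ce[i]+.5)/10-.5+[230,160]; print(st[i],uv,onz("top",uv,58))
E
```

```text
top 90 [ 543.32357465 -242.4550564    64.45987634] 1.0762022846808426
scene 84 [ 532.12965609 -235.892388     65.20003403] 3.42460827836475
[ 316  138  102  102 8019] [266.21662926 178.4370308 ] [[608.88553953 206.44537093  58.        ]]
[ 268  346   48   48 1763] [258.73661373 196.58448667] [[548.00699279 231.14638824  58.        ]]
```

```bash
python3 - <<'E'
from h import *
for n in("top","scene"):
    g=cv2.GaussianBlur(cv2.cvtColor(cv2.imread(f"pics/{n}0.png"),6),(0,0),.5).astype(np.float32)
    for (z,R0,R1,sg) in ((27,62,48,1),(8,124,106,-1)):
        c=np.array([543.5,-243.])
        for it in range(4):
            P=[]
            for a in np.radians(np.arange(0,360,4)):
                r=np.arange(R0,R1,-.5)
                X=np.c_[c[0]+r*np.cos(a),c[1]+r*np.sin(a),np.full(r.size,float(z))]
                p=proj(n,X).astype(np.float32)
                v=cv2.remap(g,p[:,0][None],p[:,1][None],1)[0]
                dv=np.diff(v)*sg; i=dv.argmax()
                if dv[i]>2: P.append(c+(r[i]-.25)*np.array([np.cos(a),np.sin(a)]))
            q,e=fitc(P); c=q[:2]
        print(n,z,len(P),q,e)
def tri(a,b):
    o1,d1=ray("top",a);o2,d2=ray("scene",b)
    d1=d1[0]/np.linalg.norm(d1);d2=d2[0]/np.linalg.norm(d2)
    s=np.linalg.lstsq(np.c_[d1,-d2],o2-o1,rcond=None)[0]
    p,q=o1+s[0]*d1,o2+s[1]*d2; return (p+q)/2,np.linalg.norm(p-q)
c=np.array([544,-243.])
# clip in top: crop1 (468,405) /10 + (360,190)
clip=onz("top",np.array([[46.8+360,40.5+190]])-.5,16)[0]
ptr=onz("top",np.array([[24.3+360,31.5+190]])-.5,16)[0]
cs=onz("scene",np.array([[490/8+330,500/8+160]])-.5,12)[0]
ps=onz("scene",np.array([[303/8+330,482/8+160]])-.5,16)[0]
for P in(clip,ptr,cs,ps): d=P[:2]-c; print(P,np.hypot(*d),np.degrees(np.arctan2(d[1],d[0])))
# compare axis at hub: top crop0 hub (365,382)/8+(355,150); scene (357,312)/8+(330,160)
print(tri(np.array([365/8+355,382/8+150])-.5,np.array([357/8+330,312/8+160])-.5))
E
```

```text
top 27 90 [ 542.405505   -242.75779991   55.11764433] 0.8878092722263693
top 8 10 [ 538.58977877 -239.93191486  117.65268038] 5.053961511681172
scene 27 72 [ 537.61192246 -237.67977432   55.2583085 ] 2.435838815761355
scene 8 12 [ 546.65833946 -256.00432746  117.54032528] 3.6741176841434573
[ 432.41276921 -261.36131405   16.        ] 113.08778859742294 -170.6558988375967
[ 464.09649573 -186.30320812   16.        ] 97.97497743274815 144.64179253311633
[ 421.01730342 -254.9972747    12.        ] 123.56649326299998 -174.42828083876734
[ 452.56136803 -179.4630502    16.        ] 111.34616026723205 145.20615007487692
(array([ 544.23100144, -242.4336774 ,   20.0781588 ]), np.float64(3.029435986196111))
```

```bash
cat >> h.py <<'E'
def yaw0(o): 
    M=Ro.from_rotvec(o["orientation"]).as_matrix(); return M
def Rt(psi): 
    c,s=np.cos(psi),np.sin(psi); return np.array([[c,0,-s],[s,0,c],[0,-1,0]])
def rows(p0,psi0,targets):
    """targets: list of (x,y,z mm,psi) -> delta cm in tool, rotvec"""
    R0=Rt(psi0)
    for x,y,z,ps in targets:
        d=R0.T@(np.array([x,y,z])-p0)/10; w=Ro.from_matrix(R0.T@Rt(ps)).as_rotvec()
        print(np.round(d,2).tolist(),np.round(w,3).tolist())
E
python3 - <<'E'
from h import *
o=ctrl.get_obs(); M=yaw0(o); print(M.round(4), np.degrees(np.arctan2(M[1,0],M[0,0])))
E
```

```text
[[ 2.588e-01 -3.000e-04 -9.659e-01]
 [ 9.659e-01 -1.200e-03  2.588e-01]
 [-1.300e-03 -1.000e+00  0.000e+00]] 75.00059357363743
```

```bash
python3 - <<'E'
from h import *
p0=np.array([161.73,603.7,222.67]); ps=np.radians(75)
rows(p0,ps,[(400,180,222,np.radians(65)),(500,-166,222,np.radians(54.5)),(500,-166,120,np.radians(54.5))])
for n,X in (("white",[355,204]),("red",[446,188])): print(n,onz("top",X,19))
E
```

```text
[-34.76, 0.07, -33.98] [0.0, 0.175, 0.0]
[-65.59, 0.07, -52.6] [0.0, 0.358, 0.0]
[-65.59, 10.27, -52.6] [0.0, 0.358, 0.0]
white [[523.1750635 -90.0783369  19.       ]]
red [[ 573.30400394 -402.22322617   19.        ]]
```

>>> carry_out(
  delta_pos=[
    [-34.8, 0, -34],
    [-34.8, 0, -34],
    [-34.8, 0, -34],
    [-34.8, 0, -34],
    [-34.8, 0, -34],
    [-34.8, 0, -34],
    [-34.8, 0, -34],
    [-34.8, 0, -34],
    [-34.8, 0, -34],
    [-34.8, 0, -34],
    [-34.8, 0, -34],
    [-34.8, 0, -34],
  ],
  rotation=[
    [0, 0.175, 0],
    [0, 0.175, 0],
    [0, 0.175, 0],
    [0, 0.175, 0],
    [0, 0.175, 0],
    [0, 0.175, 0],
    [0, 0.175, 0],
    [0, 0.175, 0],
    [0, 0.175, 0],
    [0, 0.175, 0],
    [0, 0.175, 0],
    [0, 0.175, 0],
  ],
  hand=255,
)

```text
t: 1.1
ee_pos: [400.9, 176.8, 222.7]
orientation: [-1.386, -0.881, 0.881]
ft_force: [-0.1, 0.4, -1.0]
width: 11.3
```

```bash
python3 - <<'E'
from h import *
o=ctrl.get_obs();print(o["ee_pos"],o["qpos"])
p0=np.array([400.1,179.6,222.67]); ps=np.radians(75)-.175
rows(p0,ps,[(500,-166,222,np.radians(54.5)),(500,-166,90,np.radians(54.5))])
E
```

```text
[400.87706557 176.76208242 222.6604924 ] [ 3.88480859e-01  1.44565281e-01  2.02500575e+00 -6.04521587e-04
  9.72086640e-01 -7.44095571e-01]
[-27.09, 0.07, -23.67] [0.0, 0.183, 0.0]
[-27.09, 13.27, -23.67] [0.0, 0.183, 0.0]
```

>>> carry_out(
  delta_pos=[
    [-27.1, 0, -23.7],
    [-27.1, 0, -23.7],
    [-27.1, 0, -23.7],
    [-27.1, 0, -23.7],
    [-27.1, 0, -23.7],
    [-27.1, 0, -23.7],
    [-27.1, 0, -23.7],
    [-27.1, 0, -23.7],
    [-27.1, 0, -23.7],
    [-27.1, 0, -23.7],
    [-27.1, 6, -23.7],
    [-27.1, 10, -23.7],
  ],
  rotation=[
    [0, 0.183, 0],
    [0, 0.183, 0],
    [0, 0.183, 0],
    [0, 0.183, 0],
    [0, 0.183, 0],
    [0, 0.183, 0],
    [0, 0.183, 0],
    [0, 0.183, 0],
    [0, 0.183, 0],
    [0, 0.183, 0],
    [0, 0.183, 0],
    [0, 0.183, 0],
  ],
)

```text
t: 2.1
ee_pos: [501.9, -167.2, 140.2]
orientation: [-1.445, -0.744, 0.738]
ft_force: [2.0, 0.4, -0.1]
width: 0.9
```

```bash
python3 - <<'E'
from h import *
o=ctrl.get_obs();print(o["t"],o["ee_pos"],o["qpos"],o["width"])
for n in("scene","top"):
    cv2.imwrite(f"pics/{n}1.png",ctrl.get_image(n)[:,:,::-1])
a=cv2.imread("pics/scene1.png");b=cv2.imread("pics/top1.png")
cv2.imwrite("pics/b1.png",np.hstack([cv2.resize(a[140:240,330:430],(400,400),interpolation=2),cv2.resize(b[150:250,350:450],(400,400),interpolation=2)]))
E
```

```text
2.1 [ 501.91449381 -167.16109418  140.23958553] [-3.44091390e-01  3.97701991e-01  1.90489742e+00  2.35960015e-04
  8.33083845e-01 -1.29380495e+00] 0.9438303935728296
```

View pics/scene1.png

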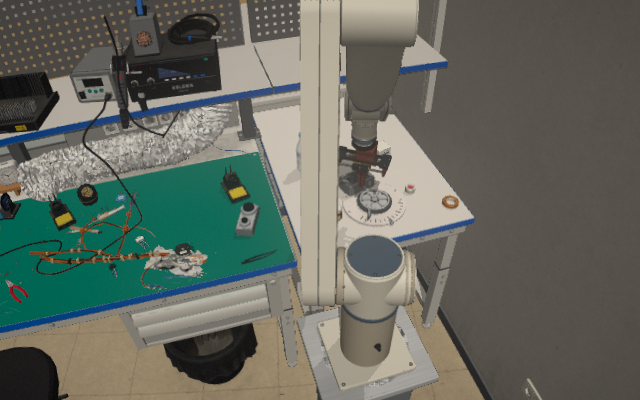

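View pics/b1.png

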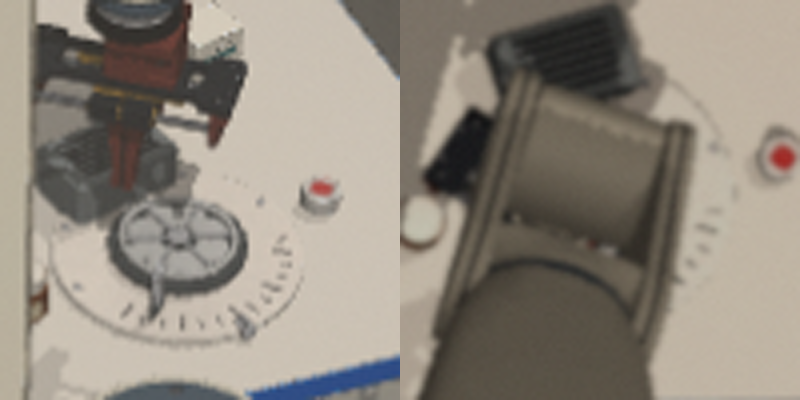

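The scene view at t=2.1 shows the whole inlet. In the left half of the crop, the pointer is near (155,312), the clip near (245,325), and the fingers sit behind the tab on its clockwise side. Next I'll descend and compute the arc.

>>> carry_out(
  delta_pos=[
    [0, 3, 0],
    [0, 6, 0],
    [0, 8, 0],
    [0, 8.5, 0],
    [0, 8.5, 0],
    [-0.5, 8.5, 0],
    [-1, 8.5, 0],
    [-1.3, 8.5, 0],
    [-1.3, 8.5, 0],
  ],
  rotation=[
    [0, 0, 0],
    [0, 0, 0],
    [0, 0, 0],
    [0, 0, 0],
    [0, 0, 0],
    [0, 0, 0],
    [0, 0, 0],
    [0, 0, 0],
    [0, 0, 0],
  ],
)

```text
t: 2.95
ee_pos: [492.9, -177.7, 55.7]
orientation: [-1.442, -0.742, 0.74]
ft_force: [0.0, -0.2, -0.1]
width: 0.6
```

```bash
cat >> h.py <<'E'
def snap(k,z=8,u0=330,v0=160,w=100,h=75):
    a=ctrl.get_image("scene")[:,:,::-1].copy(); cv2.imwrite(f"pics/scene{k}.png",a)
    cv2.imwrite(f"pics/s{k}.png",cv2.resize(a[v0:v0+h,u0:u0+w],(w*z,h*z),interpolation=2))
E
python3 - <<'E'
from h import *
snap(2)
o=ctrl.get_obs();print(o["t"],o["ee_pos"],o["qpos"],o["ft_force"])
A=np.array([543,-243,0.]); ps=np.radians(54.49)
p0=np.array([500.1,-166.3,37.67])-13*Rt(ps)[:,0]; print(p0)
T=[]
for f in (3,6,9,12,15,18,21,24,27,30,33,36):
    q=A+Ro.from_euler('z',f,degrees=True).apply(p0-A); T.append((*q,ps+np.radians(f)))
rows(p0,ps,T)
E
```

```text
3.0 [ 492.95309343 -177.47424764   55.42184395] [-3.68296947e-01  5.37217094e-01  1.94662680e+00  1.75951987e-05
  6.56065189e-01 -1.31847963e+00] [-0.15807606  0.01876731  0.0961491 ]
[ 492.54901452 -176.882184     37.67      ]
[-0.42, 0.0, 0.12] [0.0, -0.052, 0.0]
[-0.84, 0.0, 0.21] [0.0, -0.105, 0.0]
[-1.27, 0.0, 0.29] [0.0, -0.157, 0.0]
[-1.71, 0.0, 0.34] [0.0, -0.209, 0.0]
[-2.14, 0.0, 0.36] [0.0, -0.262, 0.0]
[-2.58, 0.0, 0.37] [0.0, -0.314, 0.0]
[-3.01, 0.0, 0.35] [0.0, -0.367, 0.0]
[-3.44, -0.0, 0.31] [0.0, -0.419, 0.0]
[-3.88, 0.0, 0.25] [0.0, -0.471, 0.0]
[-4.3, 0.0, 0.16] [0.0, -0.524, 0.0]
[-4.72, 0.0, 0.05] [0.0, -0.576, 0.0]
[-5.14, 0.0, -0.08] [0.0, -0.628, 0.0]
```

View pics/s2.png

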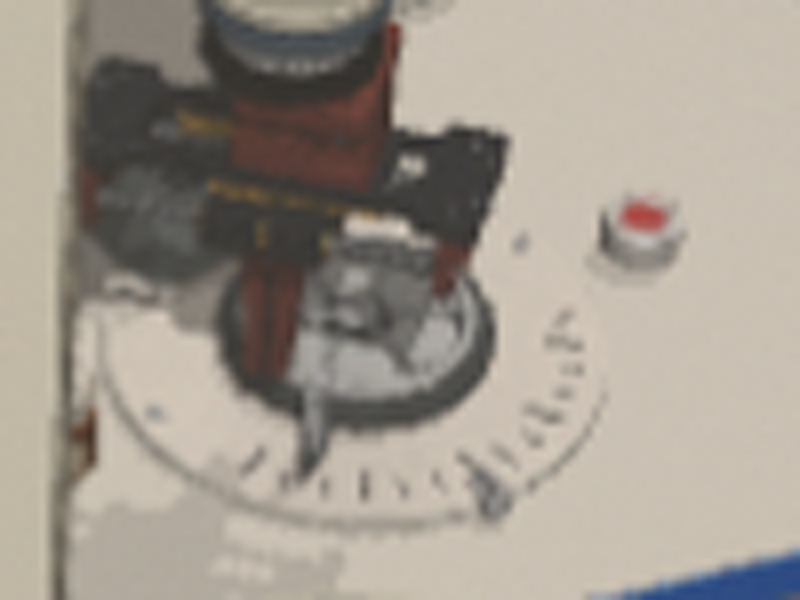

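The tip is at 55 mm because the last row of the previous call was cut short. I'll descend 16 mm more, then start the arc.

>>> carry_out(
  delta_pos=[
    [0, 1, 0],
    [0, 1.6, 0],
    [0, 1.6, 0],
    [-0.42, 1.6, 0.12],
    [-0.84, 1.6, 0.21],
    [-1.27, 1.6, 0.29],
    [-1.71, 1.6, 0.34],
    [-2.14, 1.6, 0.36],
    [-2.58, 1.6, 0.37],
    [-3.01, 1.6, 0.35],
    [-3.44, 1.6, 0.31],
    [-3.88, 1.6, 0.25],
  ],
  rotation=[
    [0, 0, 0],
    [0, 0, 0],
    [0, 0, 0],
    [0, -0.052, 0],
    [0, -0.105, 0],
    [0, -0.157, 0],
    [0, -0.209, 0],
    [0, -0.262, 0],
    [0, -0.314, 0],
    [0, -0.367, 0],
    [0, -0.419, 0],
    [0, -0.471, 0],
  ],
)

```text
t: 4.0
ee_pos: [468.2, -206.8, 37.9]
orientation: [-1.274, -1.101, 1.101]
ft_force: [2.4, 1.8, -1.1]
width: 0.5
```

```bash
python3 - <<'E'
from h import *
snap(3)
o=ctrl.get_obs();print(o["t"],o["ee_pos"],np.degrees(np.arctan2(*yaw0(o)[[1,0],0])),o["ft_force"])
E
```

```text
4.05 [ 467.88089901 -207.31222472   37.94893953] 81.79083370645245 [-0.17771225 -0.67675557  0.52089239]
```

View pics/s3.png

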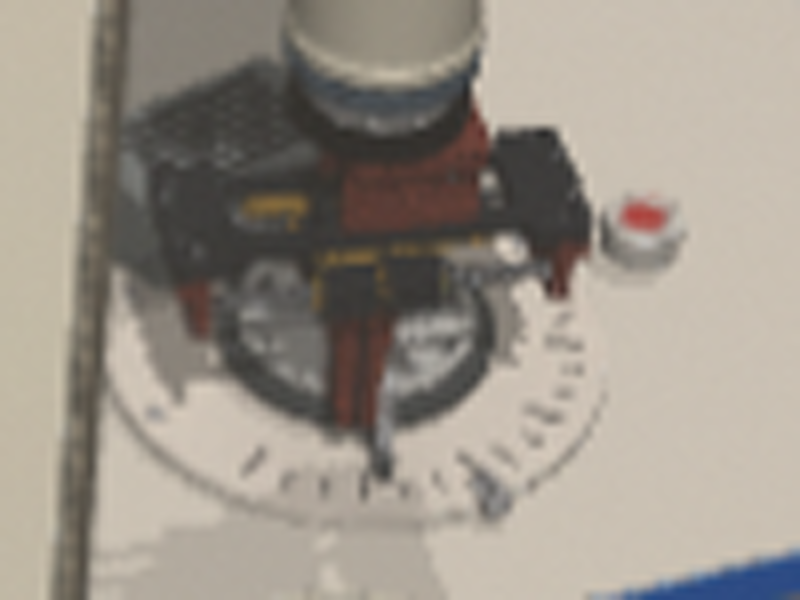

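```bash
python3 - <<'E'
from h import *
f=lambda L:(np.array(L,float)+.5)/8-.5+[330,160]
arc=f([(110,375),(150,440),(200,480),(250,507),(300,522),(350,530),(400,527),(450,520),(530,487),(570,450),(605,390)])
for z in(0,4,8): print(z,fitc(onz("scene",arc,z)),fitc(onz("scene",arc,z),116))
screws=f([(120,293),(155,412),(520,240)])
print("screws scene",onz("scene",screws,9))
ft=lambda L:(np.array(L,float)+.5)/8-.5+[355,150]
st=onz("top",ft([(150,250),(117,435),(588,292)]),9); print("top",st)
d=st[1]-st[2];print(np.hypot(*d[:2]),(st[1]+st[2])/2)
d=st[0]-st[2];print(np.hypot(*d[:2]))
# pointer overlay: angles
for nm,px in (("ptr0",(305,482)),("ptr3",(383,480)),("clipbody",(492,505))):
    P=onz("scene",f([px]),16)[0]; 
    for c in((543,-243),(539,-240),(541,-241)):
        dd=P[:2]-c; print(nm,P.round(1),c,np.hypot(*dd).round(1),np.degrees(np.arctan2(dd[1],dd[0])).round(1)%360)
E
```

```text
0 (array([ 539.27982012, -239.95851505,  113.84558823]), np.float64(0.9995516090044796)) (array([ 541.64652226, -240.81178865]), np.float64(1.3477955361797789))
4 (array([ 535.31247395, -238.11217568,  113.45256113]), np.float64(0.996064668057798)) (array([ 538.10809461, -239.08164643]), np.float64(1.4476418244244298))
8 (array([ 531.34513418, -236.26583577,  113.05954014]), np.float64(0.992578209763074)) (array([ 534.56572117, -237.349296  ]), np.float64(1.554708903663029))
screws scene [[ 601.06855282 -146.30865749    9.        ]
 [ 520.55505066 -135.24043948    9.        ]
 [ 579.35198017 -338.41594773    9.        ]]
top [[ 603.75558195 -155.38658503    9.        ]
 [ 523.90221325 -139.02607408    9.        ]
 [ 582.57320799 -343.11789738    9.        ]]
212.35761809618117 [ 553.23771062 -241.07198573    9.        ]
188.92257303833304
ptr0 [ 451.9 -180.4   16. ] (543, -243) 110.5 145.5
ptr0 [ 451.9 -180.4   16. ] (539, -240) 105.5 145.6
ptr0 [ 451.9 -180.4   16. ] (541, -241) 107.7 145.8
ptr3 [ 442.7 -213.4   16. ] (543, -243) 104.5 163.5
ptr3 [ 442.7 -213.4   16. ] (539, -240) 99.9 164.5
ptr3 [ 442.7 -213.4   16. ] (541, -241) 102.1 164.3
clipbody [ 414.  -252.8   16. ] (543, -243) 129.4 184.3
clipbody [ 414.  -252.8   16. ] (539, -240) 125.7 185.8
clipbody [ 414.  -252.8   16. ] (541, -241) 127.6 185.3
```

```bash
python3 - <<'E'
from h import *
A=np.array([543,-243,0.]); ps=np.radians(54.49)
p0=np.array([500.1,-166.3,38.3])-13*Rt(ps)[:,0]
p=A+Ro.from_euler('z',27,degrees=True).apply(p0-A); ps+=np.radians(27);print(p)
T=[]
for f in (2,4,6,8,10,12,14,16,18,20):
    q=A+Ro.from_euler('z',f,degrees=True).apply(p-A); T.append((*q,ps+np.radians(f)))
rows(p,ps,T)
E
```

```text
[ 468.03098246 -206.99286269   38.3       ]
[-0.28, 0.0, 0.08] [0.0, -0.035, 0.0]
[-0.56, 0.0, 0.15] [0.0, -0.07, 0.0]
[-0.84, 0.0, 0.21] [0.0, -0.105, 0.0]
[-1.13, 0.0, 0.26] [0.0, -0.14, 0.0]
[-1.42, 0.0, 0.3] [0.0, -0.175, 0.0]
[-1.71, 0.0, 0.34] [0.0, -0.209, 0.0]
[-2.0, 0.0, 0.36] [0.0, -0.244, 0.0]
[-2.29, -0.0, 0.37] [0.0, -0.279, 0.0]
[-2.58, 0.0, 0.37] [0.0, -0.314, 0.0]
[-2.87, 0.0, 0.36] [0.0, -0.349, 0.0]
```

>>> carry_out(
  delta_pos=[
    [-0.28, 0, 0.08],
    [-0.56, 0, 0.15],
    [-0.84, 0, 0.21],
    [-1.13, 0, 0.26],
    [-1.42, 0, 0.3],
    [-1.71, 0, 0.34],
    [-2.0, 0, 0.36],
    [-2.29, 0, 0.37],
    [-2.58, 0, 0.37],
    [-2.87, 0, 0.36],
    [-2.87, 0, 0.36],
  ],
  rotation=[
    [0, -0.035, 0],
    [0, -0.07, 0],
    [0, -0.105, 0],
    [0, -0.14, 0],
    [0, -0.175, 0],
    [0, -0.209, 0],
    [0, -0.244, 0],
    [0, -0.279, 0],
    [0, -0.314, 0],
    [0, -0.349, 0],
    [0, -0.349, 0],
  ],
)

```text
t: 4.97
ee_pos: [460.2, -234.8, 38.0]
orientation: [-1.107, -1.355, 1.355]
ft_force: [0.4, 0.5, -0.5]
width: 0.4
```

```bash
python3 - <<'E'
from h import *
snap(4,16,370,190,50,37)
o=ctrl.get_obs();print(o["t"],o["ee_pos"],np.degrees(np.arctan2(*yaw0(o)[[1,0],0])),o["ft_force"],o["qpos"][5])
E
```

```text
5.0167 [ 460.10140664 -234.67513546   38.02377197] 101.38173614467463 [ 0.17068129 -0.73826465  0.08435689] -2.2640336283877893
```

View pics/s4.png

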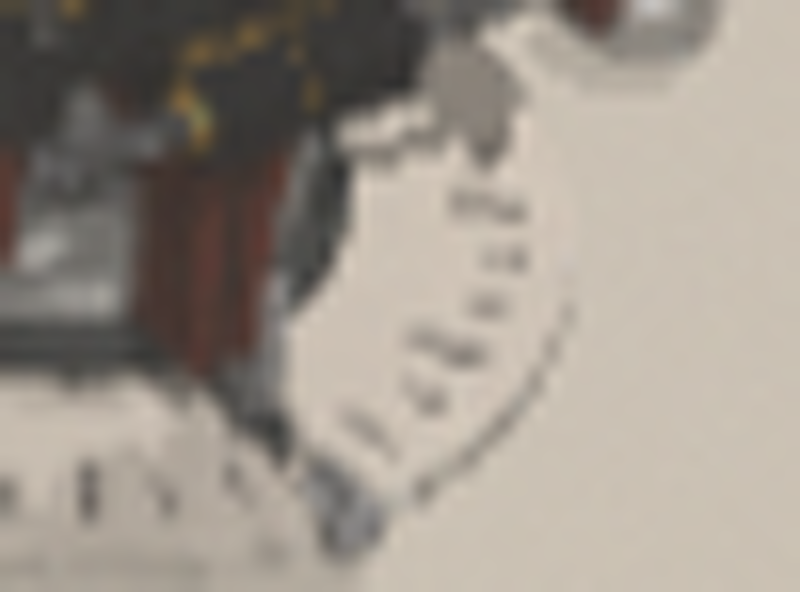

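```bash
python3 - <<'E'
from h import *
P=onz("scene",(np.array([[287.,460]])+.5)/16-.5+[370,190],16)[0]
for c in((540,-239),(541,-241),(539,-240)):
    d=P[:2]-c;print(P,np.hypot(*d),np.degrees(np.arctan2(d[1],d[0]))%360)
im=cv2.imread("pics/scene4.png")
Z=16
big=cv2.resize(im[190:227,370:420],(800,592),interpolation=2)
c=np.array([540,-239.])
for th in range(183,194,2):
    a=np.radians(th); u=np.array([np.cos(a),np.sin(a)])
    q=proj("scene",[[*(c+r*u),16.] for r in(96,100,104,112)])
    q=((q-[370,190]+.5)*Z-.5).round().astype(int); print(th,q.tolist())
    for k in q: cv2.circle(big,tuple(map(int,k)),2,(0,0,255) if th!=189 else (0,255,0),-1)
cv2.imwrite("pics/s4o.png",big)
E
```

```text
[ 437.99498197 -249.3398682    16.        ] 102.52773565160071 185.78808904806448
[ 437.99498197 -249.3398682    16.        ] 103.34208794631661 184.62889282675107
[ 437.99498197 -249.3398682    16.        ] 101.43592462920762 185.28307977823636
183 [[254, 446], [262, 458], [270, 470], [286, 494]]
185 [[267, 443], [276, 454], [284, 466], [302, 490]]
187 [[281, 438], [290, 450], [299, 461], [317, 485]]
189 [[294, 434], [304, 445], [313, 456], [333, 479]]
191 [[307, 429], [317, 440], [327, 451], [348, 473]]
193 [[319, 423], [330, 434], [341, 445], [362, 467]]
```

View pics/s4o.png

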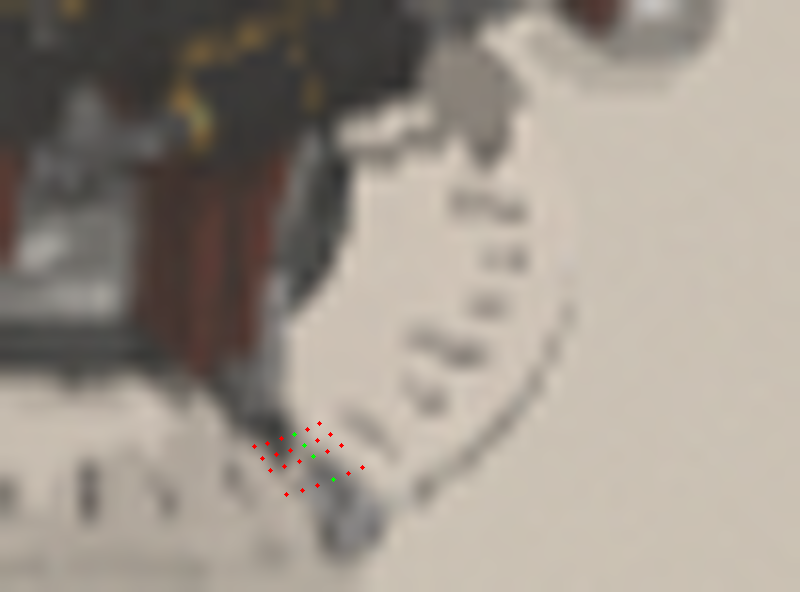

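```bash
python3 - <<'E'
from h import *
A=np.array([543,-243,0.]); ps=np.radians(54.49)
p0=np.array([500.1,-166.3,38.3])-13*Rt(ps)[:,0]
p=A+Ro.from_euler('z',47,degrees=True).apply(p0-A); ps+=np.radians(47);print(p)
T=[]
for f in (1,2,3,):
    q=A+Ro.from_euler('z',f,degrees=True).apply(p-A); T.append((*q,ps+np.radians(f)))
rows(p,ps,T)
E
```

```text
[ 460.23700117 -234.8052729    38.3       ]
[-0.14, 0.0, 0.04] [0.0, -0.017, 0.0]
[-0.28, 0.0, 0.08] [0.0, -0.035, 0.0]
[-0.42, 0.0, 0.12] [0.0, -0.052, 0.0]
```

>>> carry_out(
  delta_pos=[
    [-0.14, 0, 0.04],
    [-0.28, 0, 0.08],
    [-0.42, 0, 0.12],
    [-0.42, 0, 0.12],
    [-0.42, 0, 0.12],
    [0.6, 0, 0.1],
    [2, 0, 0],
    [2, -3, 0],
    [2, -6, 0],
    [2, -7, 0],
    [2, -7, 0],
  ],
  rotation=[
    [0, -0.017, 0],
    [0, -0.035, 0],
    [0, -0.052, 0],
    [0, -0.052, 0],
    [0, -0.052, 0],
    [0, -0.052, 0],
    [0, 0, 0],
    [0, 0, 0],
    [0, 0, 0],
    [0, 0, 0],
    [0, 0, 0],
  ],
)

```text
t: 5.93
ee_pos: [457.9, -215.6, 110.8]
orientation: [-1.113, -1.357, 1.355]
ft_force: [0.4, -0.3, 0.7]
width: 0.2
```

```bash
python3 - <<'E'
from h import *
snap(5,16,370,190,50,37)
o=ctrl.get_obs();print(o["t"],o["ee_pos"],np.degrees(np.arctan2(*yaw0(o)[[1,0],0])),o["ft_force"],o["qpos"][5])
E
```

```text
5.9833 [ 456.95806202 -215.30684905  109.27222737] 101.47597417540416 [0.01729826 0.2571389  0.22756322] -2.2347963794389125
```

View pics/s5.png

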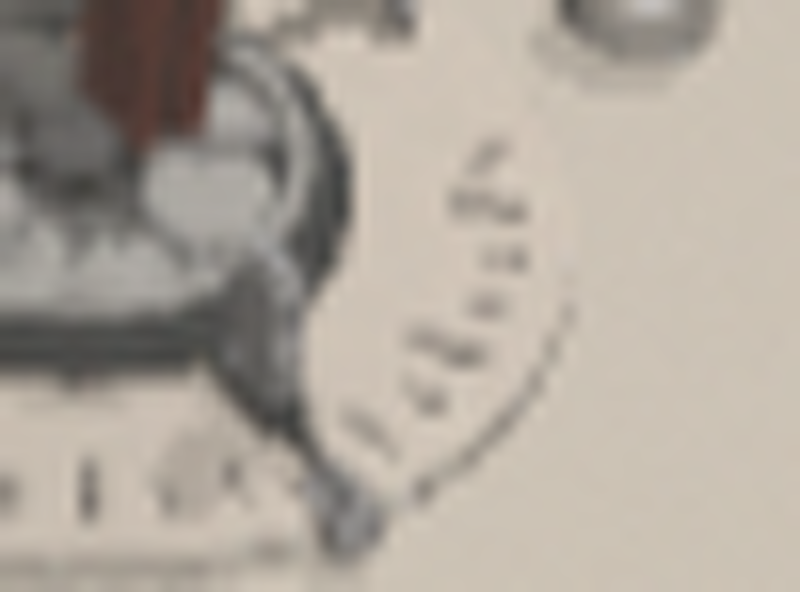

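The lever now runs straight into the clip in the scene view, with the tip near (310,455) and the clip at (350,515) in the crop. I'll move over to the switch box so the top camera can confirm this.

```bash
python3 - <<'E'
from h import *
p=np.array([456.25,-215.2,108.3]); ps=np.radians(101.49)
rows(p,ps,[(456,-215,150,ps),(548,231,150,np.radians(68))])
E
```

```text
[0.02, -4.17, 0.02] [0.0, 0.0, 0.0]
[41.9, -4.17, -17.88] [0.0, 0.585, 0.0]
```

>>> carry_out(
  delta_pos=[
    [0, -4.2, 0],
    [41.9, -4.2, -17.9],
    [41.9, -4.2, -17.9],
    [41.9, -4.2, -17.9],
    [41.9, -4.2, -17.9],
    [41.9, -4.2, -17.9],
    [41.9, -4.2, -17.9],
    [41.9, -4.2, -17.9],
    [41.9, -4.2, -17.9],
    [41.9, -4.2, -17.9],
    [41.9, -4.2, -17.9],
    [41.9, -4.2, -17.9],
  ],
  rotation=[
    [0, 0, 0],
    [0, 0.585, 0],
    [0, 0.585, 0],
    [0, 0.585, 0],
    [0, 0.585, 0],
    [0, 0.585, 0],
    [0, 0.585, 0],
    [0, 0.585, 0],
    [0, 0.585, 0],
    [0, 0.585, 0],
    [0, 0.585, 0],
    [0, 0.585, 0],
  ],
)

```text
t: 6.98
ee_pos: [542.8, 210.7, 148.2]
orientation: [-1.366, -0.919, 0.923]
ft_force: [0.3, 1.0, 0.6]
width: 0.4
```

```bash
python3 - <<'E'
from h import *
b=ctrl.get_image("top")[:,:,::-1].copy(); cv2.imwrite("pics/top6.png",b)
cv2.imwrite("pics/t6.png",cv2.resize(b[190:240,365:430],(780,600),interpolation=2))
snap(6,8,200,165,100,75)
o=ctrl.get_obs();print(o["t"],o["ee_pos"],np.degrees(np.arctan2(*yaw0(o)[[1,0],0])),o["ft_force"])
E
```

```text
7.0833 [544.26211441 214.01405423 148.58649992] 68.21115457586217 [ 0.14654869 -1.25330851 -0.63456228]
```

View pics/t6.png

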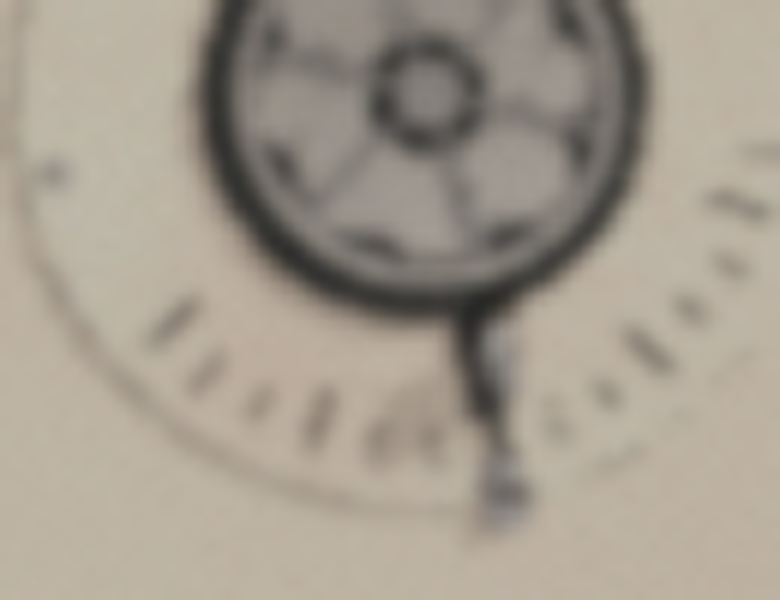

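View pics/s6.png

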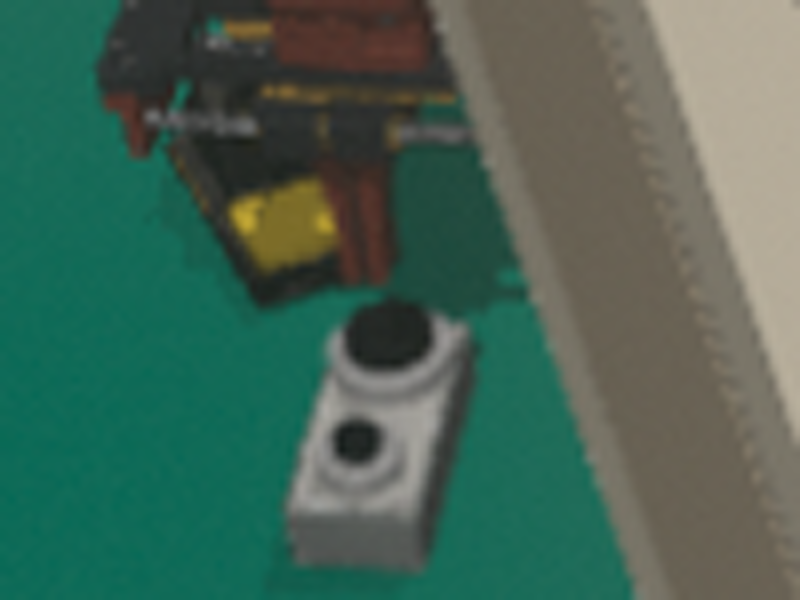

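```bash
python3 - <<'E'
from h import *
im=cv2.imread("pics/top6.png")
V,U=np.mgrid[0:560,0:800] # v: r from 60..130 at 8/mm, u: theta 165..205 at 20/deg
th=np.radians(169+U/20); r=60+V/8
X=np.c_[(543.3+r*np.cos(th)).ravel(),(-243+r*np.sin(th)).ravel(),np.full(U.size,16.)]
p=proj("top",X).reshape(560,800,2).astype(np.float32)
w=cv2.remap(im,p[...,0],p[...,1],cv2.INTER_CUBIC)
for d in range(0,41,5): cv2.putText(w,str(169+d),(d*20,12),0,.4,(0,0,255)); cv2.line(w,(d*20,14),(d*20,20),(0,0,255))
for R in(70,80,90,100,110,120): cv2.putText(w,str(R),(0,(R-60)*8),0,.4,(0,0,255))
cv2.imwrite("pics/polar6.png",w)
g=cv2.cvtColor(w,6).astype(float)
for a in range(84,120,3):
    row=g[(a-60)*8:(a-57)*8,280:560].mean(0); m=np.clip(np.median(row)-8-row,0,None)
    print(a,round(m.max(),1),round(169+(280+(m*np.arange(280)).sum()/max(m.sum(),1e-6))/20,2))
E
```

```text
84 38.3 189.39
87 39.7 189.53
90 40.5 189.55
93 42.6 189.86
96 45.1 190.02
99 42.7 190.11
102 32.3 190.12
105 22.9 189.5
108 25.0 188.95
111 25.6 189.28
114 24.5 189.61
117 10.5 189.5
```

View pics/polar6.png

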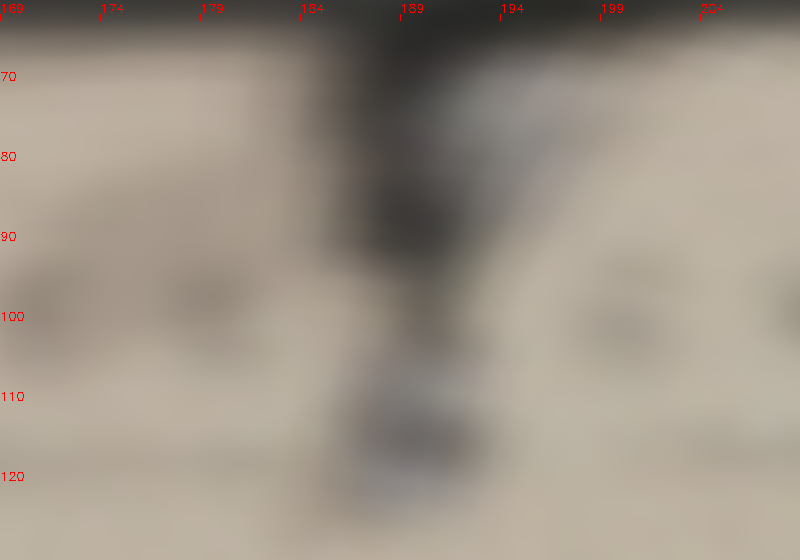

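The unrolled top view puts the pointer tip at about 190° and the clip at 189.0–189.6°, so they line up within about 1°. The scene view shows the box clearly, with start at crop (357,440). I'll let the arm settle over the button.

>>> carry_out(
  delta_pos=[
    [0, 0, 0],
    [0, 0, 0],
  ],
  rotation=[
    [0, 0, 0],
    [0, 0, 0],
  ],
)

```text
t: 7.25
ee_pos: [542.6, 208.2, 148.6]
orientation: [-1.366, -0.919, 0.924]
ft_force: [-1.3, -1.3, 0.1]
width: 0.7
```

```bash
python3 - <<'E'
from h import *
o=ctrl.get_obs();p=o["ee_pos"];ps=np.arctan2(*yaw0(o)[[1,0],0]);print(o["t"],p,np.degrees(ps),o["ft_force"])
# start button by scene view
im=cv2.imread("pics/scene6.png"); g=cv2.cvtColor(cv2.resize(im[200:240,225:270],None,fx=10,fy=10,interpolation=2),6)
k,l,st,ce=cv2.connectedComponentsWithStats((g<60).astype(np.uint8))
for i in range(1,k):
    if 300<st[i,4]<20000: uv=(ce[i]+.5)/10-.5+[225,200]; print(st[i],uv,onz("scene",uv,58))
rows(p,ps,[(548,231,80,np.radians(68))])
E
```

```text
7.25 [542.55526635 208.18000151 148.61191383] 67.97226309742223 [-1.33920847 -1.25543558  0.08874312]
[  53    0  167   38 3534] [236.2016695  200.82252405] [[643.08445492 246.46586009  58.        ]]
[ 184    0  137  111 9390] [248.89457934 205.17318424] [[606.70738375 207.11111335  58.        ]]
[303 102  35 129 946] [256.5243129  216.67854123] [[541.44146458 192.48667601  58.        ]]
[ 170  178   53   49 2064] [244.10213178 219.72214147] [[539.63546671 235.96578155  58.        ]]
[280 232  25  95 795] [253.75100629 227.26295597] [[494.28657937 211.1654091   58.        ]]
[2.32, 6.86, 0.35] [0.0, -0.0, 0.0]
```

>>> carry_out(
  delta_pos=[
    [2.4, 1, 0.5],
    [2.4, 4, 0.5],
    [2.4, 7, 0.5],
    [2.4, 7.8, 0.5],
    [2.4, 7.8, 0.5],
    [2.4, 7.8, 0.5],
  ],
  rotation=[
    [0, 0, 0],
    [0, 0, 0],
    [0, 0, 0],
    [0, 0, 0],
    [0, 0, 0],
    [0, 0, 0],
  ],
)

```text
t: 7.75
ee_pos: [548.1, 231.8, 72.3]
orientation: [-1.367, -0.919, 0.921]
ft_force: [0.0, -0.5, -0.1]
width: 0.4
```

```bash
python3 - <<'E'
from h import *
snap(7,8,200,165,100,75)
o=ctrl.get_obs();p=o["ee_pos"];ps=np.arctan2(*yaw0(o)[[1,0],0]);print(o["t"],p,np.degrees(ps),o["ft_force"])
E
```

```text
7.8 [548.89154851 232.30118204  73.28835294] 67.8757813921354 [ 0.51463653 -0.04134881 -0.0410215 ]
```

View pics/s7.png

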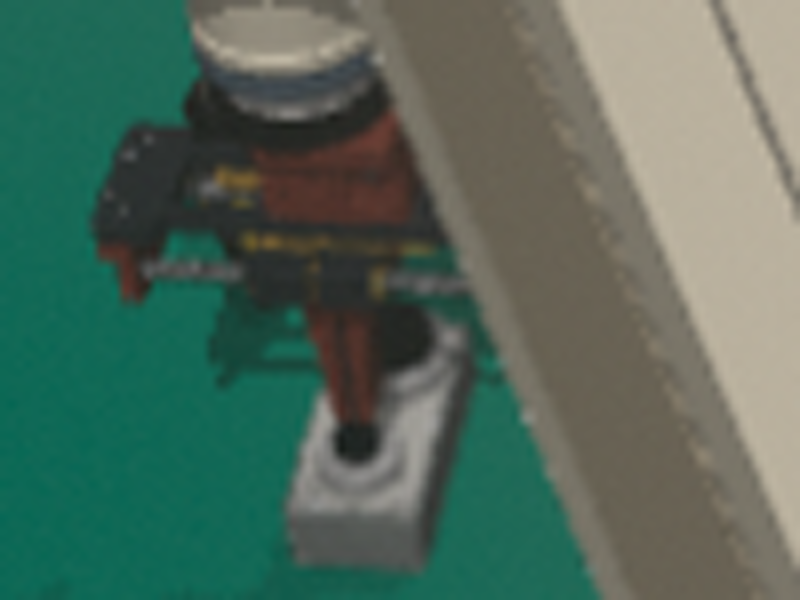

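The fingertip sits centred over the start button: tip at crop (355,425), 15 mm above the button at (357,440). Pressing down slowly.

>>> carry_out(
  delta_pos=[
    [0, 0.7, 0],
    [0, 1.1, 0],
    [0, 1.3, 0],
    [0, 1.5, 0],
    [0, 1.6, 0],
    [0, 1.7, 0],
    [0, 1.8, 0],
    [0, 1.9, 0],
    [0, 1.9, 0],
  ],
  rotation=[
    [0, 0, 0],
    [0, 0, 0],
    [0, 0, 0],
    [0, 0, 0],
    [0, 0, 0],
    [0, 0, 0],
    [0, 0, 0],
    [0, 0, 0],
    [0, 0, 0],
  ],
)

```text
t: 8.55
ee_pos: [548.4, 233.0, 53.4]
orientation: [-1.367, -0.922, 0.921]
ft_force: [-0.5, -2.2, 4.5]
width: 0.5
```

>>> carry_out(
  delta_pos=[
    [0, 0.1, 0],
    [0, 0.2, 0],
    [0, 0.25, 0],
    [0, 0.25, 0],
  ],
  rotation=[
    [0, 0, 0],
    [0, 0, 0],
    [0, 0, 0],
    [0, 0, 0],
  ],
)

```text
t: 8.88
ee_pos: [548.5, 233.0, 52.1]
orientation: [-1.367, -0.922, 0.921]
ft_force: [-4.4, -2.3, 16.2]
width: 0.3
```

The force rose to 16 N at z=52 mm, well past the 5 N for full travel, so the button has bottomed. Releasing straight up.

>>> carry_out(
  delta_pos=[
    [0, 0, 0],
    [0, -0.4, 0],
    [0, -1, 0],
    [0, -3, 0],
    [0, -6, 0],
    [0, -9, 0],
    [0, -9, 0],
    [-3, -11, 0],
    [-7, -11, 0],
    [-11, -11, 0],
    [-14, -11, 0],
    [-14, -11, 0],
  ],
  rotation=[
    [0, 0, 0],
    [0, 0, 0],
    [0, 0, 0],
    [0, 0, 0],
    [0, 0, 0],
    [0, 0, 0],
    [0, 0, 0],
    [0, 0, 0],
    [0, 0, 0],
    [0, 0, 0],
    [0, 0, 0],
    [0, 0, 0],
  ],
)

```text
t: 9.88
ee_pos: [492.3, 99.6, 160.0]
orientation: [-1.367, -0.916, 0.922]
ft_force: [-0.9, 0.9, 0.4]
width: 0.3
```

```bash
python3 - <<'E'
from h import *
b=ctrl.get_image("top")[:,:,::-1].copy(); cv2.imwrite("pics/top8.png",b)
cv2.imwrite("pics/t8.png",np.hstack([cv2.resize(b[155:245,240:330],(400,400),interpolation=2),cv2.resize(b[155:245,350:440],(400,400),interpolation=2)]))
snap(8,8,200,165,100,75)
o=ctrl.get_obs();print(o["t"],o["ee_pos"],o["ft_force"])
E
```

```text
9.9833 [495.41187915 102.5897747  160.65723528] [0.32103036 0.62989442 0.69290062]
```

View pics/t8.png

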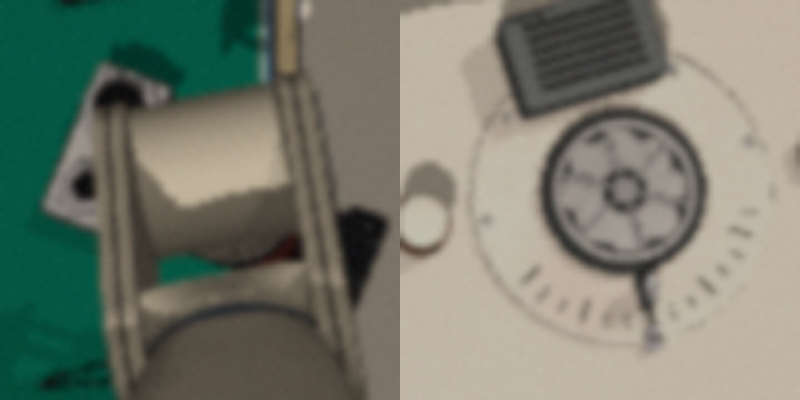

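View pics/s8.png

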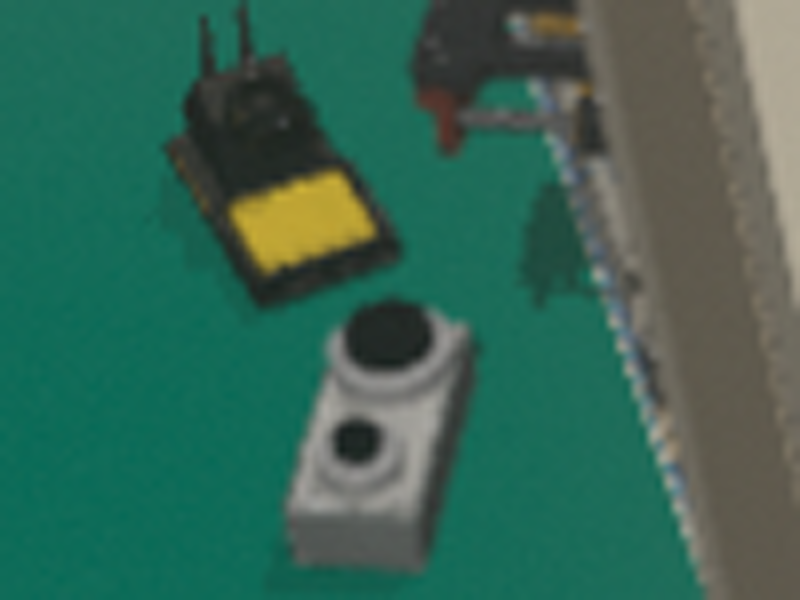

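The box has not moved: start is still at (357,440) in the scene crop. The lever still points at the clip in the top view, and the arm is clear of everything. I'll settle briefly and hand in.

>>> carry_out(
  delta_pos=[
    [0, 0, 0],
    [0, 0, 0],
    [0, 0, 0],
    [0, 0, 0],
  ],
  rotation=[
    [0, 0, 0],
    [0, 0, 0],
    [0, 0, 0],
    [0, 0, 0],
  ],
)

```text
t: 10.32
ee_pos: [496.0, 104.1, 160.6]
orientation: [-1.367, -0.922, 0.922]
ft_force: [-0.6, -0.1, 0.4]
width: 0.6
```

```bash
python3 -c "
from workcell import ctrl
print(ctrl.close_job())"
```

```text
the job is handed in; nothing more can be done
None
```

The damper is set to the clip and the start button has been pressed and released; I handed the job in at about 10.3 s of the 51 s allowed.

- **Damper:** I pushed the tab counter-clockwise by about 45° with the back of the closed fingers, from its clockwise side only. In the top view before the button press, the pointer tip read about 190° and the clip 189.0–189.6°, so they line up within about 1°. A last look after the press, by eye only, still shows the lever on the clip.
- **Start button:** I pressed it until it bottomed: the force rose to 16 N with the fingertip at z = 52 mm, where 5 N is enough for full travel. I then released it straight up. The stop button was not touched.
- **Switch box and other items:** The box is at the same pixels in the scene view as before the press. I saw no sign of any other item having moved, but I did not measure each one.
- **Disagreement:** The two cameras differ by 3–5 mm on the screws of the inlet flange. I relied on the top view for positions and used the scene view only as a check.

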